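# Load two housing sections into the funnel jig

## Robot

A 6-joint arm with a two-finger parallel gripper is mounted at the origin on the work surface. World frame = base frame: x ahead of the robot, y to its left, z up, the work surface at z = 0. Lengths are in m, angles in rad, forces in N, time in s.
With the tool pointing down it reaches from about 0.35 to 0.975 m from the base axis. Payload 4.9 kg.
Tool frame: the origin (TCP) lies at the very end of the fingers, on their centre line; the grasp point (between the pads) lies 19 mm behind it; x points along the fingers, y is the direction in which the jaws open and shut, and the axes are right-handed (so a half turn about x gives the same grasp; the last joint's range is limited). The gripper opens to 85 mm and grips with 20 to 120 N. Pads are 22 mm wide; open, the fingers measure 114 mm over their backs; the gripper's body (76 mm by 85 mm) begins 54 mm behind the grasp point. The pads swing forward as they close: fully open they stand 13 mm farther back than shut.
Start: joints at [-1.388, 0.053, 1.613, -0, 1.476, -0.119], TCP at [0.186, -0.597, 0.231] pointing down, gripper open.
Joint ranges: [-3.01, 3.01], [-1.01, 2.22], [0.06, 2.58], [-1.02, 4.17], [0.09, 2.62], [-3.14, 3.14]. Speed limits (rad/s): [2.57, 2.57, 3.14, 3.14, 3.14, 3.14].

## Interface

Orientations are given as a unit quaternion [w, x, y, z].
In Python, from plant import manip gives the robot as it stands.
- The arm moves only by the tool play_rows, never from a script. Its argument "plan" is a list of rows, each a list of 5 numbers: the shift along the tool's x, y, z in mm, then the turn about the tool's x in rad, then the closure, from -1 (fully open) to 1 (shut). A call has 1 to 8 rows; each row is the pose to reach, as a shift and turn from the pose commanded when the call began, along the tool's axes at that moment; what a row does not reach only later rows make up. A row lasts 1/8 s, in which the tool goes at most 62.5 mm and 10.7 degrees, less where a joint would pass 70% of its speed; a pose out of reach is approached as far as the arm can. A call with a gripper value outside its range is refused whole. The fingers move at their own pace and stop on an object; the grip force is fixed at half the most. Time passes only in rows, so rows that repeat a pose let the fingers close. It gives the time, the measured TCP pose, the force and the opening at its end, in the units of the state.
- manip.state(): the state, without advancing time (a new reading comes with each control period).
- manip.grab_frame(name): name is "scene" or "top" or "wrist"; returns a dict with "img" (384x512x3 uint8, red, green, blue), "range_z" (384x512 float32, m along the optical axis (not along the pixel's ray), 0 where there is no reading), "fx", "fy", "cx", "cy" (pixels), "k1" (the pictures are not rectified: a ray, as slopes to the right and down, at radius r is drawn at 1 + k1 r^2 times it, then the intrinsics apply), "origin" and "rotation" of the camera in the world. Camera axes: x right, y up, looking along -z (the intrinsics and any distortion apply to the point x, -y, -z); pixel columns grow to the right and rows downward; lengths in m; the calibration is good to about 2 mm. A picture is of the moment at which its call begins.
- manip.job_done(): hands the job in, once; it reports no verdict.
The state is a dict: "time": time; "joint_pos": joint angles; "joint_vel": joint speeds; "joint_efforts": joint torques, N m; "tool_pos": TCP position; "tool_rot": TCP orientation; "contact_force": force on the tool from outside, world axes, zero at the start; "ft_torque": the same for the moment, N m; "gripper_width": opening from 0.0 (shut) to 1.0 (fully open).
Only numpy, scipy, OpenCV 4.12 (cv2) and the standard library are available. Lean on these libraries where they do the work, as an engineer would, in place of code of your own. Each camera call takes 0.05 s, during which the arm holds its last target. There are 200 camera calls.

## Task

Push the two red printed housing sections along the bench into the white alignment jig: first the short section, fully home against the end stop, then the long section behind it, pressed up against the short one, so that both sit straight in the lane with no gaps. Slide them flat on the bench, never lift or tip them, and leave the power bank, filament spool, glue bottle and phone where they are.

Things in the scene. Friction and masses are not known exactly. Their poses are not given: they have to be found in the camera images.
- jig: Fixed white plastic jig, slippery sides. Origin: bench level, middle of the end stop's inner face; x along the lane towards the stop, y across, z up. Two parallel rails from x = 0 to -140 mm leave a lane 93.5 mm wide; beyond, flared rails open 25 degrees to each side up to the mouth at x = -240 mm, 187 mm wide. Rails and stop 26 mm high, rails 18 mm thick, stop 20 by 150 mm. No floor plate: the bench itself
- short_section: Short red closed box, 74 mm long (x) by 90 wide (y) by 46 high, upright edges rounded 6 mm, 0.2 to 0.4 kg, black vent slots on top. Origin: centre of its underside. Its x axis starts within about 0.4 rad of the robot's -y and must end along the lane (either end leading); home, its centre is 37 mm from the stop. About 2 mm to spare each side in the lane
- long_section: Long red closed box, 110 mm long (x) by 90 wide (y) by 46 high, upright edges rounded 6 mm, 0.3 to 0.6 kg, black framed window on top. Origin: centre of its underside. Its x axis starts within about 0.4 rad of the robot's -y and must end along the lane; home, its centre is 129 mm from the stop, its tail 44 mm out in the flare. The two sections swap starting places at random
- power_bank: Bystander: power bank, aluminium bar 100 mm long (x) by 24 by 24 mm, lying loose between the two sections' starting places. Origin: centre of its underside.
- spool: Bystander: filament spool lying flat, 200 mm in diameter, 63 mm high, loose. Origin: centre of its underside.
- glue_bottle: Bystander: upright pale glue bottle, black cap, 44 mm in diameter, 115 mm high, loose. Origin: centre of its underside.
- phone: Bystander: black phone lying flat, 150 mm (x) by 76 mm (y) by 12 mm, loose. Origin: centre of its underside.
There are look-alikes about, which are no part of the job. What is shaped like the short_section but turquoise or yellow is not meant.

How it is judged:
On the way, in this order (a step that is already met when the one before it is completed fails the run):
1. the short section is in the lane, within 12 mm of the end stop (x of short_section in the frame of jig between -0.049 and -0.03 m and y of short_section in the frame of jig between -0.006 and 0.006 m), for 0.1 s.
2. the long section is in the lane, home behind the short one (x of long_section in the frame of jig between -0.136 and -0.12 m and y of long_section in the frame of jig between -0.006 and 0.006 m), for 0.1 s.
At the end, for the whole second after the job is handed in: The short section lies flat in the lane within 4 mm of the end stop, the long section flat behind it with all gaps together at most 7 mm; both are centred within 5 mm and straight within 0.06 rad, and at rest (x of short_section in the frame of jig between -0.041 and -0.03 m and y of short_section in the frame of jig between -0.005 and 0.005 m and angle between the x axis of each of short_section, long_section and the x axis of jig, either way round below 0.06 rad and x of long_section in the frame of jig between -0.136 and -0.12 m and y of long_section in the frame of jig between -0.005 and 0.005 m and angle between each of short_section, long_section's own z axis and vertical below 0.05 rad and height (world z) of each of short_section, long_section below 0.005 m and linear speed of each of short_section, long_section below 0.01 m/s); the robot touches nothing.
It fails at once if a housing section is lifted more than 12 mm or tipped by more than 0.2 rad (height (world z) of any of short_section, long_section above 0.012 m or angle between any of short_section, long_section's own z axis and vertical above 0.2 rad).
It fails at once if a bystander (power bank, spool, glue bottle, phone) is moved more than 15 mm or knocked over (distance of any of power_bank, spool, glue_bottle, phone from where it was at the start of the episode above 0.015 m or angle between glue_bottle's own z axis and vertical above 0.5 rad).
It also fails if it takes over 61 s, if anything falls off the work surface, if the arm or the gripper's body presses on something with over 40 N, if the wrist force passes 120 N, or if a joint passes its speed limit or range.

## Working session

There is one attempt and no reset: what is moved stays moved. The work goes in short steps, Python scripts to look and compute and a tool call to move; the robot and the scene stay as the last step left them, time stands still between calls to the robot, and variables do not carry over. Pictures are saved under pics/ and viewed, about 8 in all and at most 12, crops included, and the job is handed in when it is done.

Besides the shell and the picture viewer there is one more tool, called in YAML: its name, and indented under it one key for each argument. play_rows: Moves the arm, as the interface text tells. Its arguments: {"type":"object","properties":{"plan":{"type":"array"}},"required":["plan"]}

```bash
mkdir -p pics; ls; cat > h.py <<'E'
import numpy as np, cv2
from plant import manip
def und(f,uv):
    uv=np.atleast_2d(np.asarray(uv,float)); d=np.stack([(uv[:,0]-f['cx'])/f['fx'],(uv[:,1]-f['cy'])/f['fy']],1)
    p=d.copy()
    for _ in range(20): p=d/(1+f['k1']*(p**2).sum(1,keepdims=True))
    return p
def plane(f,uv,z):
    p=und(f,uv); r=np.c_[p[:,0],-p[:,1],-np.ones(len(p))]@np.array(f['rotation']).T
    o=np.array(f['origin']); return o+r*((z-o[2])/r[:,2])[:,None]
def cloud(f):
    v,u=np.mgrid[0:384,0:512]; p=und(f,np.c_[u.ravel(),v.ravel()]); r=np.c_[p[:,0],-p[:,1],-np.ones(len(p))]@np.array(f['rotation']).T
    return (np.array(f['origin'])+r*f['range_z'].reshape(-1,1)).reshape(384,512,3)
def grab(n,save=None):
    f=manip.grab_frame(n)
    if save: cv2.imwrite('pics/'+save,f['img'][:,:,::-1])
    return f
E
python3 - <<'E'
from h import *
a=grab('top'); b=grab('scene')
cv2.imwrite('pics/a1.png',cv2.resize(a['img'][:,:,::-1],(800,600),interpolation=cv2.INTER_CUBIC))
cv2.imwrite('pics/b1.png',b['img'][:,:,::-1])
print(a['origin'],a['rotation'],a['fx'],a['k1']); s=manip.state(); print(s)
E
```

```text
pics
[ 0.38911581 -0.00416029  1.13866037] [ 0.71178683  0.04069275 -0.04769057 -0.69959218] 367.3345299720282 -0.04549126565290036
{'time': 0.1, 'joint_pos': array([-1.38801242e+00,  5.33361750e-02,  1.61420270e+00, -8.42979529e-06,
        1.47598677e+00, -1.18982763e-01]), 'joint_vel': array([-7.00892859e-04, -5.47320763e-05, -3.52988352e-03, -1.96577952e-03,
        7.26935488e-04, -8.29500237e-04]), 'joint_efforts': array([-2.11129213e-04, -3.94904351e+01, -3.71364176e+01, -1.21297189e-04,
        3.91158756e-03,  1.22199961e-05]), 'tool_pos': array([ 0.18565691, -0.59618087,  0.23013036]), 'tool_rot': array([-0.10560353, -0.69904799, -0.10696948,  0.69909751]), 'contact_force': array([-0.241478  , -0.06855349, -0.24365042]), 'ft_torque': array([0.01852595, 0.08002824, 0.00973973]), 'gripper_width': 0.9976358486046875}
```

```bash
cat >> h.py <<'E'
from scipy.spatial.transform import Rotation as R
_g=manip.grab_frame
def Q(q): q=np.array(q); return R.from_quat([q[1],q[2],q[3],q[0]]).as_matrix()
def grab(n,save=None):
    f=dict(_g(n)); f['rotation']=Q(f['rotation'])
    if save: cv2.imwrite('pics/'+save,f['img'][:,:,::-1])
    return f
E
sed -i '/^def grab/,/^    return f$/{0,/x/!b}' h.py
```

```text
(no output)
```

View pics/a1.png

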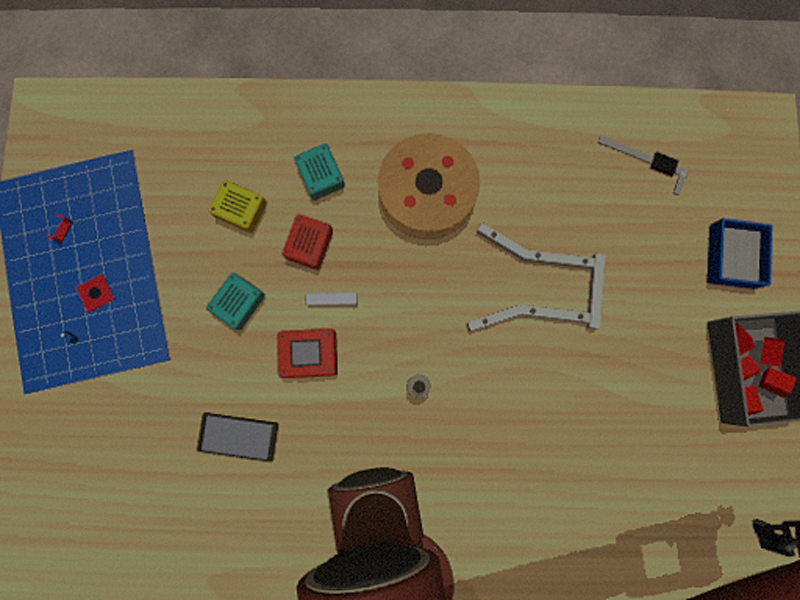

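View pics/b1.png

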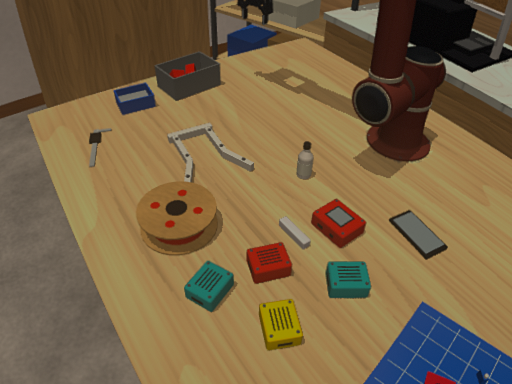

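Top view (800×600): the short red section with slots is at (307,242), the long red section with the window at (307,353), and the power bank between them at (331,299). The jig's mouth is at about (475,280) and its stop at (597,292). Spool is at (429,185), bottle at (418,388), phone at (238,437). Possible confusions are yellow (237,205), turquoise (319,171) and (235,300), and the red scraps on the mat (95,293) and in the bin (770,365). I choose (307,242) as short and (307,353) as long.

```bash
python3 - <<'E'
from h import *
f=grab('top'); np.save('top0.npy',f,allow_pickle=True)
im=f['img']; hsv=cv2.cvtColor(im,cv2.COLOR_RGB2HSV); C=cloud(f)
print('bench z',np.median(C[240:260,300:330,2]))
S=512/800
def rect(mask,z,roi,name):
    x0,y0,x1,y1=[int(v*S) for v in roi]; m=np.zeros_like(mask); m[y0:y1,x0:x1]=mask[y0:y1,x0:x1]
    cs,_=cv2.findContours(m,cv2.RETR_EXTERNAL,cv2.CHAIN_APPROX_NONE); c=max(cs,key=cv2.contourArea).reshape(-1,2)
    P=plane(f,c,z)[:,:2]; (cx,cy),(w,h),a=cv2.minAreaRect((P*1000).astype(np.float32))
    mm=m>0; print(name,np.round([cx,cy,w,h,a],1),'z',np.round(np.percentile(C[mm][:,2],[10,50,90]),3)); return P
# top-face by depth: height mask
top=lambda lo,hi:((C[:,:,2]>lo)&(C[:,:,2]<hi)&(f['range_z']>0)).astype(np.uint8)*255
red=((hsv[:,:,0]<10)|(hsv[:,:,0]>170))&(hsv[:,:,1]>120)
for n,roi in dict(short=(265,205,350,280),long=(265,315,350,390),turq1=(285,135,355,205),yel=(200,170,275,240),turq2=(200,265,272,335)).items():
    rect(top(.038,.056),.046,roi,n)
rect(top(.018,.032),.024,(295,285,365,312),'bank')
rect(top(.05,.075),.063,(365,125,490,245),'spool')
rect(top(.02,.14),.1,(400,365,440,410),'bottle')
rect(top(.006,.02),.012,(185,400,290,470),'phone')
P=rect(top(.017,.035),.026,(455,215,615,340),'jig')
V=C[int(215*S):int(340*S),int(455*S):int(615*S)].reshape(-1,3); V=V[(V[:,2]>.02)&(V[:,2]<.032)]
# print jig outline points poly
ap=cv2.approxPolyDP((P*1000).astype(np.float32),6,True).reshape(-1,2); print(ap.round())
cv2.imwrite('pics/crop1.png',cv2.resize(im[80:260,115:400,::-1],None,fx=2.8,fy=2.8,interpolation=cv2.INTER_CUBIC))
E
```

```text
bench z 9.17328575833487e-06
short [653.9 189.   74.8  89.8  72.3] z [0.042 0.045 0.048]
long [434.6 181.2  89.6 109.8   3.9] z [0.043 0.046 0.049]
turq1 [797.2 171.9  91.1  73.4  24.7] z [0.042 0.045 0.047]
yel [722.2 330.   91.8  74.2  66.6] z [0.041 0.045 0.047]
turq2 [532.8 322.6  76.3  89.8  56.3] z [0.042 0.045 0.048]
bank [543.  138.3  21.6  98.2   1. ] z [0.02  0.023 0.026]
spool [771.2 -47.6 196.4 195.4   1.1] z [0.06  0.062 0.065]
bottle [376.9 -32.3  41.3  41.2  64.6] z [0.071 0.081 0.115]
phone [270.4 312.9 151.5  77.   83.7] z [0.009 0.012 0.015]
jig [ 579.3 -266.6  257.1  217.2   83.7] z [0.022 0.026 0.029]
[[ 701. -156.]
 [ 682. -153.]
 [ 629. -240.]
 [ 616. -377.]
 [ 547. -376.]
 [ 523. -369.]
 [ 535. -227.]
 [ 500. -128.]
 [ 485. -135.]
 [ 520. -230.]
 [ 507. -368.]
 [ 495. -371.]
 [ 498. -387.]
 [ 642. -397.]
 [ 642. -381.]
 [ 632. -375.]
 [ 645. -249.]]
```

View pics/crop1.png

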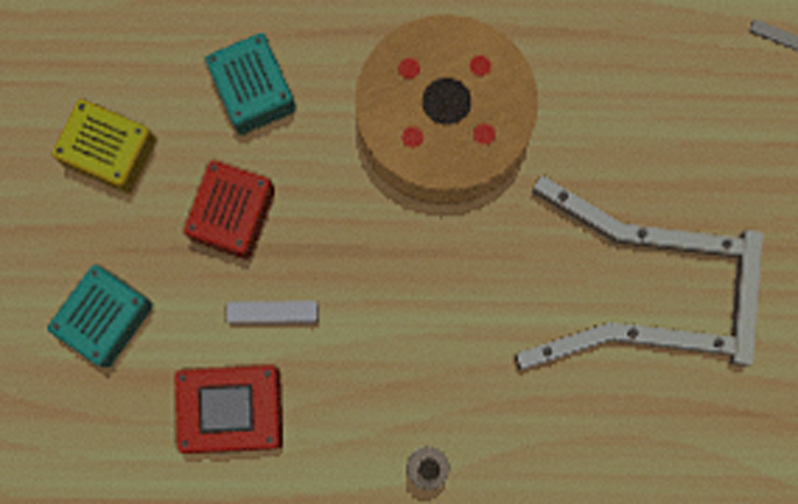

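```bash
cat >> h.py <<'E'
LO=np.array([.570,-.374]); LA=np.arctan2(-.996,-.088)   # lane origin, forward direction angle
def lane(p,hd=None):
    "world xy -> (along, across) in jig frame"
    d=np.asarray(p)[...,:2]-LO; c,s=np.cos(LA),np.sin(LA)
    return np.stack([d[...,0]*c+d[...,1]*s,-d[...,0]*s+d[...,1]*c],-1)
def unlane(q,z=None):
    c,s=np.cos(LA),np.sin(LA); q=np.asarray(q); return LO+np.stack([q[...,0]*c-q[...,1]*s,q[...,0]*s+q[...,1]*c],-1)
def rows(wps,clo,T=None):
    "wps: (x,y,z,heading in deg of push dir); tool z (or -z) along heading"
    s=manip.state(); p=np.array(s['tool_pos']); M=Q(s['tool_rot'])
    if T is not None: p=np.array(T)
    h0=np.arctan2(M[1,2],M[0,2])
    for w in wps:
        d=M.T@((np.array(w[:3])-p)*1000)
        t=-(np.deg2rad(w[3])-h0); t=(t+np.pi/2)%np.pi-np.pi/2   # tool x is down: +turn = clockwise from above
        print('[%d,%d,%d,%.2f,%g],'%(*np.round(d),t,clo))
    print('pos',p.round(4),'M',M.round(3).tolist(),'head',np.rad2deg(h0).round(1),'t',round(s['time'],2))
E
python3 - <<'E'
from h import *
print(np.rad2deg(LA))
h=-90-17.7
rows([(.43,-.17,.23,h),(.676,.258,.23,h),(.676,.258,.010,h)],-.18)
E
```

```text
-95.04916646758286
[1,-334,-360,-0.96,-0.18],
[2,-670,-722,-0.96,-0.18],
[222,-670,-722,-0.96,-0.18],
pos [ 0.1857 -0.5963  0.2303] M [[-0.0, 0.297, -0.955], [0.002, -0.955, -0.297], [-1.0, -0.002, -0.0]] head -162.7 t 0.15
```

play_rows:
  plan:
    - [0, -167, -180, -0.48, -0.18]
    - [0, -670, -722, -0.96, -0.18]
    - [0, -670, -722, -0.96, -0.18]
    - [0, -670, -722, -0.96, -0.18]
    - [0, -670, -722, -0.96, -0.18]
    - [0, -670, -722, -0.96, -0.18]
    - [0, -670, -722, -0.96, -0.18]
    - [0, -670, -722, -0.96, -0.18]

```text
time: 1.15
tool_pos: [0.4351, -0.1611, 0.2312]
tool_rot: [0.417, 0.571, 0.417, -0.571]
contact_force: [0.7, 0.1, 0.4]
gripper_width: 0.586
```

```bash
python3 - <<'E'
from h import *
h=-90-17.7
rows([(.676,.258,.23,h),(.676,.258,.010,h)],-.18)
E
```

```text
[1,102,-473,-0.00,-0.18],
[221,102,-473,-0.00,-0.18],
pos [ 0.4351 -0.1611  0.2312] M [[0.001, 0.953, -0.304], [-0.0, -0.304, -0.953], [-1.0, 0.001, 0.0]] head -107.7 t 1.15
```

play_rows:
  plan:
    - [0, 102, -473, 0, -0.18]
    - [0, 102, -473, 0, -0.18]
    - [0, 102, -473, 0, -0.18]
    - [0, 102, -473, 0, -0.18]
    - [0, 102, -473, 0, -0.18]
    - [0, 102, -473, 0, -0.18]
    - [0, 102, -473, 0, -0.18]
    - [0, 102, -473, 0, -0.18]

```text
time: 2.15
tool_pos: [0.6761, 0.2589, 0.2304]
tool_rot: [-0.417, -0.57, -0.418, 0.571]
contact_force: [1.6, -0.6, -0.3]
gripper_width: 0.59
```

```bash
python3 - <<'E'
from h import *
h=-90-17.7
rows([(.676,.258,.10,h),(.676,.258,.010,h)],-.18)
f=grab('wrist','w1.png')
E
```

```text
[130,0,1,0.00,-0.18],
[220,0,1,0.00,-0.18],
pos [0.6761 0.2589 0.2304] M [[-0.001, 0.953, -0.303], [-0.0, -0.303, -0.953], [-1.0, -0.001, 0.0]] head -107.6 t 2.15
```

View pics/w1.png

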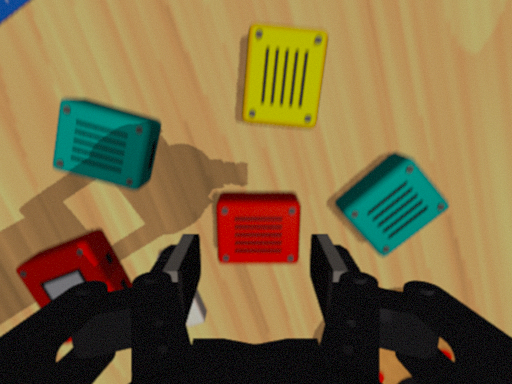

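The close view shows the red slotted section centred between the fingers at about (258,228) and square to them. Yellow (287,75) and turquoise (392,203) are clear. Descending.

play_rows:
  plan:
    - [60, 0, 0, 0, -0.18]
    - [120, 0, 0, 0, -0.18]
    - [175, 0, 0, 0, -0.18]
    - [210, 0, 0, 0, -0.18]
    - [220, 0, 0, 0, -0.18]

```text
time: 2.82
tool_pos: [0.6729, 0.2557, 0.0071]
tool_rot: [-0.416, -0.569, -0.418, 0.573]
contact_force: [-0.2, -0.2, -0.1]
gripper_width: 0.591
```

```bash
cat >> h.py <<'E'
def track(b,h,h1,straight,arc,step,off,z=.010,after=0):
    "box pose b(m), heading h deg; straight, arc to h1, straight after; pusher waypoints each step (m)"
    b=np.array(b,float); L=straight+arc+after; n=int(np.ceil(L/step)); o=[]; N=400; ds=L/N; k=0
    for i in range(1,N+1):
        s=i*ds; hh=np.deg2rad(h+(h1-h)*np.clip((s-straight)/max(arc,1e-9),0,1)); u=np.array([np.cos(hh),np.sin(hh)]); b=b+u*ds
        if i>=(k+1)*N/n-1e-6: o.append((*(b-off*u),z,np.rad2deg(hh))); k+=1
    print('end box',b.round(4),'lane',(lane(b)*1000).round(1)); return o
E
python3 - <<'E'
from h import *
s=manip.state();print(s['tool_pos'],s['contact_force'])
w=track((.654,.189),-107.7,-95.05,.075,.159,.02,.048)
rows(w[:8],-.18)
E
```

```text
[0.6729165  0.25573768 0.00709224] [-0.16448443 -0.18303442 -0.12715291]
end box [ 0.6   -0.038] lane [-3.373e+02  3.000e-01]
[-3,2,41,-0.00,-0.18],
[-3,2,61,-0.00,-0.18],
[-3,2,80,-0.00,-0.18],
[-3,2,100,-0.00,-0.18],
[-2,1,119,-0.03,-0.18],
[-2,1,138,-0.06,-0.18],
[-2,1,158,-0.09,-0.18],
[-2,1,178,-0.11,-0.18],
pos [0.6729 0.2557 0.0071] M [[-0.007, 0.953, -0.304], [-0.002, -0.304, -0.953], [-1.0, -0.006, 0.004]] head -107.7 t 2.83
```

play_rows:
  plan:
    - [0, 0, 15, 0, -0.18]
    - [0, 0, 32, 0, -0.18]
    - [0, 0, 52, 0, -0.18]
    - [0, 0, 74, 0, -0.18]
    - [0, 0, 96, 0, -0.18]
    - [0, 0, 104, 0, -0.18]

```text
time: 3.58
tool_pos: [0.6436, 0.1558, 0.0116]
tool_rot: [0.417, 0.571, 0.417, -0.571]
contact_force: [0.6, 2.5, 1.9]
gripper_width: 0.589
```

```bash
cat >> h.py <<'E'
def box(f,near,z=.046,rad=.085):
    "rect of the red top near a world point: centre, sides, angle of first side(deg)"
    C=cloud(f); hsv=cv2.cvtColor(f['img'],cv2.COLOR_RGB2HSV)
    m=((C[:,:,2]>z-.008)&(C[:,:,2]<z+.01)&(np.hypot(C[:,:,0]-near[0],C[:,:,1]-near[1])<rad))
    m&=((hsv[:,:,0]<12)|(hsv[:,:,0]>168)|(hsv[:,:,2]<60))|(hsv[:,:,1]<90)
    m=cv2.morphologyEx(m.astype(np.uint8),cv2.MORPH_OPEN,np.ones((3,3)))
    cs,_=cv2.findContours(m,cv2.RETR_EXTERNAL,cv2.CHAIN_APPROX_NONE); c=max(cs,key=cv2.contourArea).reshape(-1,2)
    r=cv2.minAreaRect((plane(f,c,z)[:,:2]*1000).astype(np.float32)); 
    print('box',np.round(r[0],1),np.round(r[1],1),round(r[2],1),'lane',(lane(np.array(r[0])/1000)*1000).round(1)); return r
E
python3 - <<'E'
from h import *
s=manip.state();print(s['tool_pos'],s['contact_force'])
for n in ('top','scene','wrist'):
  try: box(grab(n,n+'2.png'),(.632,.14))
  except Exception as e: print(n,e)
E
```

```text
[0.64363875 0.1557532  0.01158719] [0.57530757 2.48563712 1.91590943]
box [627.   91.2] [96.3 51.7] 1.8 lane [-468.4   15.8]
box [629.5 144.8] [15.2 36.7] 77.6 lane [-522.1   13.6]
box [641.6 153. ] [38.1 75.1] 72.3 lane [-531.3   25. ]
```

```bash
python3 - <<'E'
from h import *
s=manip.state();print(s['time'],s['tool_pos'],s['contact_force'])
p=s['tool_pos']; u=np.array([-.304,-.953])
w=track(p[:2]+.048*u,-107.7,-95.05,.0,.17,.02,.048)
rows(w,-.18)
f=grab('wrist','w2.png')
E
```

```text
3.725 [0.64332962 0.15652708 0.01073824] [ 0.93670993  0.23068455 -0.00940826]
end box [ 0.5953 -0.0555] lane [-319.4   -2.8]
[1,-1,19,-0.03,-0.18],
[1,-1,38,-0.05,-0.18],
[1,-1,57,-0.07,-0.18],
[1,-1,76,-0.10,-0.18],
[1,0,95,-0.12,-0.18],
[1,1,114,-0.15,-0.18],
[1,3,133,-0.17,-0.18],
[1,6,151,-0.20,-0.18],
[1,8,170,-0.22,-0.18],
pos [0.6433 0.1565 0.0107] M [[-0.002, 0.952, -0.305], [-0.001, -0.305, -0.952], [-1.0, -0.001, 0.001]] head -107.7 t 3.73
```

View pics/w2.png

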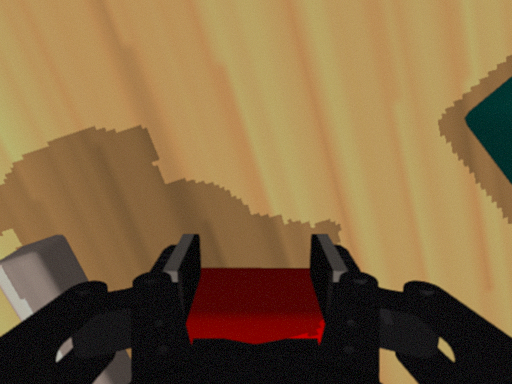

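The box's back edge (row 268, columns 200–312) is square to the fingers and centred between them. Continuing along the arc.

play_rows:
  plan:
    - [0, -1, 19, -0.03, -0.18]
    - [0, -1, 38, -0.05, -0.18]
    - [0, -1, 57, -0.07, -0.18]
    - [0, -1, 76, -0.1, -0.18]
    - [0, 0, 95, -0.12, -0.18]
    - [0, 1, 114, -0.15, -0.18]
    - [0, 3, 133, -0.17, -0.18]
    - [0, 6, 148, -0.2, -0.18]

```text
time: 4.78
tool_pos: [0.6043, 0.015, 0.0109]
tool_rot: [-0.472, -0.526, -0.473, 0.526]
contact_force: [0.5, 2.1, 0.4]
gripper_width: 0.587
```

```bash
python3 - <<'E'
from h import *
s=manip.state();print(s['time'],s['tool_pos'],s['contact_force'])
f=grab('top','t3.png')
cv2.imwrite('pics/t3c.png',cv2.resize(f['img'][90:260,150:420,::-1],None,fx=2.9,fy=2.9,interpolation=cv2.INTER_CUBIC))
E
```

```text
4.775 [0.60433051 0.01500357 0.01087697] [0.47305799 2.09058797 0.36440467]
```

View pics/t3c.png

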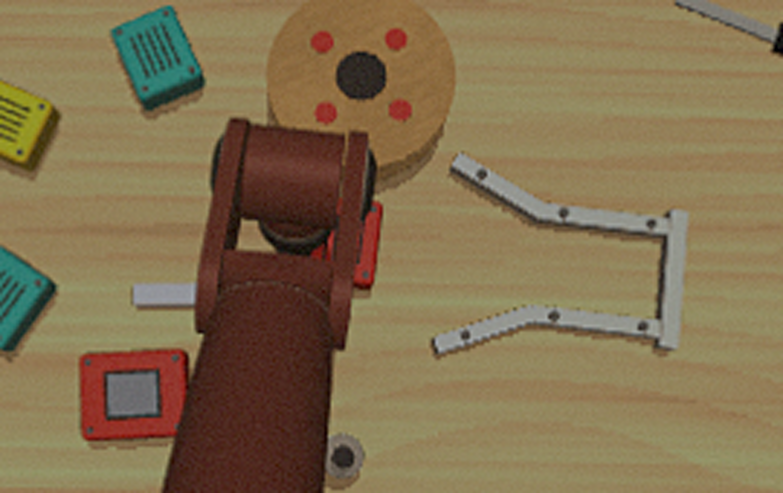

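```bash
python3 - <<'E'
from h import *
f=np.load('top0.npy',allow_pickle=True).item(); C=cloud(f)
m=((C[:,:,2]>.017)&(C[:,:,2]<.035)).astype(np.uint8)
hsv=cv2.cvtColor(f['img'],cv2.COLOR_RGB2HSV)
w=((hsv[:,:,1]<60)&(hsv[:,:,2]>90)).astype(np.uint8)
for nm,mk in (('depth',m),('white',w)):
    k=np.zeros_like(mk); k[135:222,290:395]=mk[135:222,290:395]
    c=max(cv2.findContours(k,cv2.RETR_EXTERNAL,cv2.CHAIN_APPROX_NONE)[0],key=cv2.contourArea).reshape(-1,2)
    q=lane(plane(f,c,.026))*1000
    def fit(sel,ax):
        p=q[sel]; co=np.polyfit(p[:,1-ax] if ax==0 else p[:,0],p[:,0] if ax==0 else p[:,1],1); return co.round(3),sel.sum()
    X,Y=q.T; s=(X>-130)&(X<-10)
    for a,b in ((35,52),(-52,-35),(57,72),(-72,-57)): print(nm,'rail',a,fit(s&(Y>a)&(Y<b),1))
    print('stop in',fit((abs(Y)<38)&(X>-15)&(X<10),0),'out',fit((abs(Y)<60)&(X>10)&(X<35),0))
s=manip.state(); print(s['tool_pos'],(lane(s['tool_pos'])*1000).round(1))
E
```

```text
depth rail 35 (array([-1.0000e-02,  4.6883e+01]), np.int64(39))
depth rail -52 (array([-1.5000e-02, -4.8476e+01]), np.int64(39))
depth rail 57 (array([-8.0000e-03,  6.3708e+01]), np.int64(38))
depth rail -72 (array([-1.80e-02, -6.48e+01]), np.int64(38))
stop in (array([0.011, 2.247]), np.int64(24)) out (array([ 0.019, 18.655]), np.int64(38))
white rail 35 (array([-2.2000e-02,  4.5678e+01]), np.int64(39))
white rail -52 (array([-1.7000e-02, -4.9024e+01]), np.int64(39))
white rail 57 (array([-1.2000e-02,  6.2356e+01]), np.int64(38))
white rail -72 (array([-4.0000e-03, -6.3288e+01]), np.int64(39))
stop in (array([0.019, 2.755]), np.int64(24)) out (array([1.0000e-02, 2.0783e+01]), np.int64(38))
[0.60427987 0.01324229 0.01083418] [-3.888e+02  1.000e-01]
```

```bash
python3 - <<'E'
s=open('h.py').read()
open('h.py','w').write(s+"\nLO=unlane([.0015,-.0009]); LA=LA-.013\n")
E
python3 - <<'E'
from h import *
s=manip.state(); M=Q(s['tool_rot']); h=np.rad2deg(np.arctan2(M[1,2],M[0,2])); p=s['tool_pos']
print(LO,np.rad2deg(LA),h,(lane(p)*1000).round(1),s['time'])
L=np.rad2deg(LA)
q=lane(p); xs=np.arange(q[0]+.02,-.087,.02)
w=[(*unlane([x,q[1]*(1-min(1,(x-q[0])/.12))]),.0105,h+(L-h)*min(1,(x-q[0])/.08)) for x in xs]
rows(w,-.18); print(xs)
E
```

```text
[ 0.56897148 -0.37541497] -95.79401160125292 -96.16136123747634 [-390.2   -4.1] 4.825
[0,1,20,-0.00,-0.18],
[0,2,40,-0.00,-0.18],
[0,2,60,-0.00,-0.18],
[0,3,80,-0.01,-0.18],
[0,4,100,-0.01,-0.18],
[0,5,120,-0.01,-0.18],
[0,5,140,-0.01,-0.18],
[0,5,160,-0.01,-0.18],
[1,5,180,-0.01,-0.18],
[1,5,200,-0.01,-0.18],
[1,6,220,-0.01,-0.18],
[1,6,240,-0.01,-0.18],
[1,6,260,-0.01,-0.18],
[1,6,280,-0.01,-0.18],
[1,6,300,-0.01,-0.18],
pos [0.6043 0.0132 0.0108] M [[-0.001, 0.994, -0.107], [-0.001, -0.107, -0.994], [-1.0, -0.001, 0.001]] head -96.2 t 4.83
[-0.37023617 -0.35023617 -0.33023617 -0.31023617 -0.29023617 -0.27023617
 -0.25023617 -0.23023617 -0.21023617 -0.19023617 -0.17023617 -0.15023617
 -0.13023617 -0.11023617 -0.09023617]
```

play_rows:
  plan:
    - [0, 1, 20, 0, -0.18]
    - [0, 2, 40, 0, -0.18]
    - [0, 2, 60, 0, -0.18]
    - [0, 3, 80, -0.01, -0.18]
    - [0, 4, 100, -0.01, -0.18]
    - [0, 5, 120, -0.01, -0.18]
    - [0, 5, 135, -0.01, -0.18]
    - [0, 5, 140, -0.01, -0.18]

```text
time: 5.82
tool_pos: [0.5944, -0.1261, 0.0114]
tool_rot: [0.474, 0.525, 0.474, -0.524]
contact_force: [0.7, 1.7, 0.5]
gripper_width: 0.59
```

```bash
python3 - <<'E'
from h import *
s=manip.state();print(s['time'],s['tool_pos'],s['contact_force'],lane(s['tool_pos'])*1000)
f=grab('top','t4.png'); g=grab('scene'); 
for k,v in (('t',f),('s',g)):
  C=cloud(v); q=lane(C)*1000; m=(C[:,:,2]>.04)&(C[:,:,2]<.052)&(q[:,:,0]>-255)&(q[:,:,0]<-100)&(abs(q[:,:,1])<70)
  hsv=cv2.cvtColor(v['img'],cv2.COLOR_RGB2HSV); m&=(hsv[:,:,1]>130)&((hsv[:,:,0]<10)|(hsv[:,:,0]>170))
  P=q[m]; print(k,m.sum(),np.percentile(P[:,0],[1,99]),np.percentile(P[:,1],[1,99]) if len(P) else 0)
  c=cv2.minAreaRect(P[:,:2].astype(np.float32)); print(c)
a=f['img'][90:260,230:420,::-1]; cv2.imwrite('pics/t4c.png',cv2.resize(a,None,fx=3,fy=3))
E
```

```text
5.825 [ 0.59443442 -0.12612513  0.01142183] [0.68571274 1.67173533 0.45686901] [-2.50586831e+02  1.66472784e-01]
t 56 [-222.76459765 -187.29444679] [-26.24329076   1.10815661]
((-204.93504333496094, -9.845623016357422), (27.898046493530273, 34.18745422363281), 74.83409881591797)
s 119 [-240.99138225 -173.9954323 ] [-30.42191634  47.53225669]
((-208.0019989013672, 13.433319091796875), (97.7197265625, 50.71292495727539), 45.28995132446289)
```

play_rows:
  plan:
    - [0, 0, 16, 0, -0.18]
    - [0, 0, 34, 0, -0.18]
    - [0, 0, 52, 0, -0.18]
    - [0, 0, 70, 0, -0.18]
    - [0, 0, 76, 0, -0.18]

```text
time: 6.55
tool_pos: [0.5869, -0.2023, 0.0115]
tool_rot: [0.474, 0.525, 0.474, -0.524]
contact_force: [0.0, 3.0, 0.1]
gripper_width: 0.589
```

```bash
cat >> h.py <<'E'
def chk():
    s=manip.state();print(s['time'],s['tool_pos'].round(4),s['contact_force'].round(1),'lane',(lane(s['tool_pos'])*1000).round(1))
E
python3 -c "
from h import *
chk(); rows([(*unlane([x,0]),.0105,np.rad2deg(LA)) for x in (-.15,-.12,-.09)],-.18)"
```

```text
6.55 [ 0.5869 -0.2023  0.0115] [0.  3.  0.1] lane [-174.1    0.4]
[1,0,24,0.00,-0.18],
[1,0,54,0.00,-0.18],
[1,0,84,0.00,-0.18],
pos [ 0.5869 -0.2023  0.0115] M [[0.0, 0.995, -0.101], [0.0, -0.101, -0.995], [-1.0, 0.0, -0.0]] head -95.8 t 6.55
```

play_rows:
  plan:
    - [0, 0, 16, 0, -0.18]
    - [0, 0, 34, 0, -0.18]
    - [0, 0, 52, 0, -0.18]
    - [0, 0, 68, 0, -0.18]
    - [0, 0, 76, 0, -0.18]
    - [0, 0, 80, 0, -0.18]
    - [0, 0, 83, 0, -0.18]

```text
time: 7.42
tool_pos: [0.5787, -0.2832, 0.0113]
tool_rot: [0.475, 0.524, 0.475, -0.524]
contact_force: [-0.2, 2.9, 1.6]
gripper_width: 0.588
```

```bash
python3 -c "
from h import *
chk()"
```

```text
7.425 [ 0.5787 -0.2832  0.0113] [-0.2  2.9  1.6] lane [-92.7   0.4]
```

play_rows:
  plan:
    - [0, 0, 3, 0, -0.18]
    - [0, 0, 5, 0, -0.18]
    - [0, 0, 7, 0, -0.18]
    - [0, 0, 9, 0, -0.18]

```text
time: 7.92
tool_pos: [0.578, -0.2914, 0.0113]
tool_rot: [0.474, 0.525, 0.475, -0.524]
contact_force: [1.1, 8.7, 3.8]
gripper_width: 0.589
```

```bash
python3 -c "
from h import *
chk()"
```

```text
7.925 [ 0.578  -0.2914  0.0113] [1.1 8.7 3.8] lane [-84.5   0.5]
```

play_rows:
  plan:
    - [0, 0, 2, 0, -0.18]
    - [0, 0, 3, 0, -0.18]
    - [0, 0, 3, 0, -0.18]

```text
time: 8.3
tool_pos: [0.5781, -0.2914, 0.0113]
tool_rot: [0.472, 0.526, 0.476, -0.523]
contact_force: [2.1, 14.9, 6.6]
gripper_width: 0.595
```

```bash
python3 -c "
from h import *
chk()"
```

```text
8.3 [ 0.5781 -0.2914  0.0113] [ 2.1 14.9  6.6] lane [-84.6   0.6]
```

play_rows:
  plan:
    - [0, 0, -15, 0, -0.18]
    - [0, 0, -40, 0, -0.18]
    - [-40, 0, -50, 0, -0.18]
    - [-100, 0, -50, 0, -0.18]
    - [-160, 0, -50, 0, -0.18]
    - [-200, 0, -50, 0, -0.18]

```text
time: 9.05
tool_pos: [0.5833, -0.2451, 0.215]
tool_rot: [0.476, 0.524, 0.473, -0.524]
contact_force: [1.0, 0.0, -0.2]
gripper_width: 0.59
```

```bash
python3 -c "
from h import *
chk(); print(manip.state()['joint_pos'].round(2))
rows([(.362,.176,.2,3.9),(.362,.176,.0105,3.9)],-.18)
f=grab('top','t5.png'); hsv=cv2.cvtColor(f['img'],cv2.COLOR_RGB2HSV)
box(f,unlane([-.037,0])); box(f,(.435,.181))
for nm,near,z in (('spool',(.771,-.048),.063),):
  pass
"
```

```text
9.05 [ 0.5833 -0.2451  0.215 ] [ 1.   0.  -0.2] lane [-131.1    1.1]
[-0.52  0.08  1.61 -0.    1.45 -0.42]
[13,-262,-397,1.40,-0.18],
[203,-262,-398,1.40,-0.18],
pos [ 0.5833 -0.2451  0.215 ] M [[0.003, 0.995, -0.098], [-0.003, -0.098, -0.995], [-1.0, 0.004, 0.002]] head -95.6 t 9.05
box [ 592.7 -357.8] [37.  40.3] 88.5 lane [-19.9  21.8]
box [434.2 180.7] [ 88.5 108.7] 4.1 lane [-539.7 -190.2]
```

play_rows:
  plan:
    - [0, -33, -50, 0.18, -0.18]
    - [0, -67, -100, 0.35, -0.18]
    - [0, -100, -150, 0.53, -0.18]
    - [0, -133, -200, 0.7, -0.18]
    - [0, -167, -250, 0.88, -0.18]
    - [0, -200, -300, 1.06, -0.18]
    - [0, -232, -350, 1.24, -0.18]
    - [0, -262, -398, 1.4, -0.18]

```text
time: 10.1
tool_pos: [0.369, 0.1611, 0.2108]
tool_rot: [0.042, 0.706, 0.042, -0.706]
contact_force: [0.9, 0.6, 0.4]
gripper_width: 0.59
```

```bash
python3 -c "
from h import *
chk(); f=grab('top'); q=box(f,unlane([-.037,0]))
C=cloud(f); l=lane(C)*1000; m=(C[:,:,2]>.04)&(C[:,:,2]<.053)&(l[:,:,0]>-130)&(l[:,:,0]<20)&(abs(l[:,:,1])<60)
print(cv2.minAreaRect(l[m].astype(np.float32)))
rows([(.362,.176,.0105,4),(.377,.177,.0105,4),(.418,.18,.0105,4)],-.18)
"
```

```text
10.1 [0.369  0.1611 0.2108] [0.9 0.6 0.4] lane [-513.6 -253.1]
box [ 573.7 -338.4] [74.7 90.1] 83.9 lane [-37.3   0.9]
((-36.3781623840332, 1.8400802612304688), (73.80549621582031, 89.99068450927734), 0.6320353746414185)
[200,-10,3,0.05,-0.18],
[200,-10,-12,0.05,-0.18],
[200,-8,-53,0.05,-0.18],
pos [0.3666 0.1653 0.2107] M [[-0.002, 0.118, -0.993], [0.004, -0.993, -0.118], [-1.0, -0.004, 0.001]] head -173.2 t 10.15
```

play_rows:
  plan:
    - [50, -10, 5, 0.05, -0.18]
    - [110, -10, 5, 0.05, -0.18]
    - [165, -10, 5, 0.05, -0.18]
    - [195, -10, 5, 0.05, -0.18]
    - [200, -10, 5, 0.05, -0.18]
    - [200, -10, 5, 0.05, -0.18]

```text
time: 10.9
tool_pos: [0.3648, 0.1691, 0.012]
tool_rot: [0.026, 0.707, 0.026, -0.706]
contact_force: [0.4, 0.9, 1.0]
gripper_width: 0.588
```

```bash
python3 -c "
from h import *
chk(); 
rows([(.377,.179,.0105,4),(.415,.182,.0105,4)],-.18)
"
```

```text
10.9 [0.3648 0.1691 0.012 ] [0.4 0.9 1. ] lane [-521.1 -258.1]
[1,-9,-13,0.00,-0.18],
[2,-9,-51,0.00,-0.18],
pos [0.3648 0.1691 0.012 ] M [[0.001, 0.073, -0.997], [0.0, -0.997, -0.073], [-1.0, 0.0, -0.001]] head -175.8 t 10.9
```

play_rows:
  plan:
    - [0, -10, -8, 0, -0.18]
    - [0, -9, -18, 0, -0.18]
    - [0, -9, -30, 0, -0.18]
    - [0, -9, -42, 0, -0.18]
    - [0, -9, -46, 0, -0.18]
    - [0, -9, -30, 0, -0.18]
    - [0, -9, -10, 0, -0.18]

```text
time: 11.78
tool_pos: [0.3744, 0.1786, 0.0115]
tool_rot: [0.026, 0.707, 0.026, -0.706]
contact_force: [-0.5, 0.4, 0.4]
gripper_width: 0.59
```

```bash
python3 -c "
from h import *
chk(); f=grab('top','t6.png'); box(f,(.467,.183)); box(f,(.467,.183),rad=.1); box(grab('scene'),(.467,.183),rad=.1)
"
```

```text
11.775 [0.3744 0.1786 0.0115] [-0.5  0.4  0.4] lane [-531.5 -249.5]
box [466.  180.6] [ 86.7 107.2] 2.5 lane [-542.8 -158.6]
box [466.  180.6] [ 86.7 107.2] 2.5 lane [-542.8 -158.6]
box [471.4 186.8] [ 92.6 111.2] 4.0 lane [-549.5 -153.8]
```

```bash
python3 -c "
from h import *
print(manip.state()['joint_pos'].round(2))
rows([(.374,.178,.12,4),(.459,.26,.12,-87),(.459,.26,.0105,-87)],-.18)
"
```

```text
[ 0.27 -0.22  2.26 -0.    1.1   1.76]
[-109,1,-1,0.00,-0.18],
[-109,-75,-92,-1.55,-0.18],
[0,-75,-92,-1.55,-0.18],
pos [0.3726 0.1784 0.0107] M [[-0.0, 0.073, -0.997], [-0.0, -0.997, -0.073], [-1.0, 0.0, 0.0]] head -175.8 t 11.88
```

play_rows:
  plan:
    - [-60, 0, 3, -0.1, -0.18]
    - [-110, -15, -10, -0.28, -0.18]
    - [-110, -30, -30, -0.46, -0.18]
    - [-110, -45, -55, -0.64, -0.18]
    - [-110, -60, -75, -0.82, -0.18]
    - [-110, -75, -92, -1.0, -0.18]
    - [-110, -75, -92, -1.18, -0.18]
    - [-110, -75, -92, -1.36, -0.18]

```text
time: 12.88
tool_pos: [0.4614, 0.2604, 0.1213]
tool_rot: [0.466, 0.532, 0.466, -0.531]
contact_force: [-0.4, -0.1, -0.5]
gripper_width: 0.59
```

```bash
python3 -c "
from h import *
chk(); rows([(.459,.26,.0105,-87)],-.18)
f=grab('wrist'); b=box(f,(.467,.183),rad=.12)
box(grab('top'),(.467,.183),rad=.12)
"
```

```text
12.875 [0.4614 0.2604 0.1213] [-0.4 -0.1 -0.5] lane [-621.8 -171.3]
[111,-2,1,-0.18,-0.18],
pos [0.4614 0.2604 0.1213] M [[0.001, 0.991, -0.131], [0.0, -0.131, -0.991], [-1.0, 0.001, -0.0]] head -97.6 t 12.88
box [461.4 196.2] [99.6 85.5] 86.8 lane [-557.9 -164.8]
box [464.4 181.6] [ 87.3 107.6] 4.2 lane [-543.6 -160.3]
```

play_rows:
  plan:
    - [10, 1, 1, -0.18, -0.18]
    - [60, 1, 1, -0.18, -0.18]
    - [95, 1, 1, -0.18, -0.18]
    - [111, 1, 1, -0.18, -0.18]
    - [111, 1, 1, -0.18, -0.18]

```text
time: 13.6
tool_pos: [0.4605, 0.2588, 0.0096]
tool_rot: [0.51, 0.489, 0.51, -0.49]
contact_force: [-0.3, 0.4, 1.1]
gripper_width: 0.589
```

```bash
python3 -c "
from h import *
chk(); s=manip.state()['tool_pos']; u=np.array([np.cos(np.deg2rad(-87)),np.sin(np.deg2rad(-87))]);
w=track((.466,.182),-87,-89,.0,.16,.02,.0656); rows(w,-.18)
"
```

```text
13.6 [0.4605 0.2588 0.0096] [-0.3  0.4  1.1] lane [-620.  -171.9]
end box [0.4716 0.0221] lane [-385.7 -137. ]
[0,2,31,-0.01,-0.18],
[0,2,51,-0.00,-0.18],
[0,3,71,0.00,-0.18],
[0,3,91,0.01,-0.18],
[0,3,111,0.01,-0.18],
[0,3,131,0.01,-0.18],
[0,3,151,0.02,-0.18],
[0,3,171,0.02,-0.18],
pos [0.4605 0.2588 0.0096] M [[-0.001, 0.999, 0.041], [-0.001, 0.041, -0.999], [-1.0, -0.002, 0.001]] head -87.7 t 13.6
```

play_rows:
  plan:
    - [0, 2, 16, 0, -0.18]
    - [0, 2, 34, 0, -0.18]
    - [0, 2, 56, 0, -0.18]
    - [0, 3, 80, 0, -0.18]
    - [0, 3, 104, 0.01, -0.18]
    - [0, 3, 128, 0.01, -0.18]
    - [0, 3, 148, 0.01, -0.18]
    - [0, 3, 160, 0.02, -0.18]

```text
time: 14.6
tool_pos: [0.4716, 0.098, 0.0118]
tool_rot: [0.505, 0.496, 0.504, -0.494]
contact_force: [0.4, 4.2, 2.3]
gripper_width: 0.594
```

```bash
python3 -c "
from h import *
chk(); f=grab('top'); a=f['img'][90:300,130:420,::-1]; cv2.imwrite('pics/t7c.png',cv2.resize(a,None,fx=2.5,fy=2.5))
for v in (f,grab('scene')): box(v,(.472,.035),rad=.08)
"
```

```text
14.6 [0.4716 0.098  0.0118] [0.4 4.2 2.3] lane [-461.2 -144.7]
box [470.2  13.8] [86.6 71.4] 1.0 lane [-377.3 -137.6]
box [476.8  20.4] [92.7 83. ] 1.4 lane [-384.5 -131.7]
```

View pics/t7c.png

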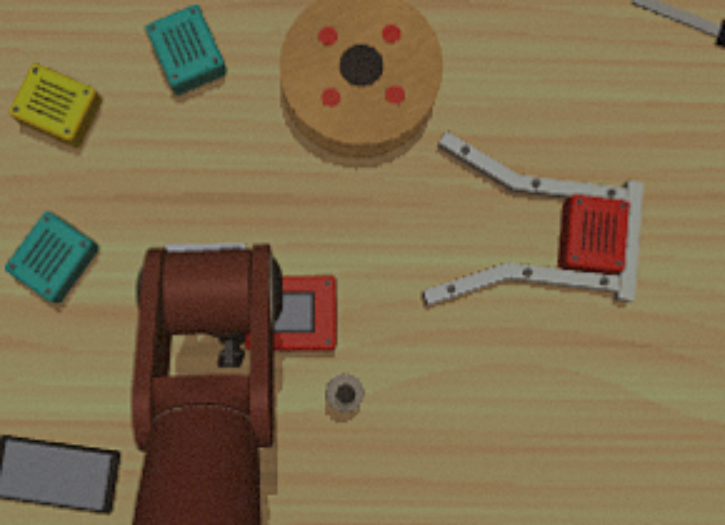

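Long section front edge is at about (335,312), clear of the bank, with the bottle at (345,394). It needs about 15 mm more before the sideways push.

play_rows:
  plan:
    - [0, 0, 8, 0, -0.18]
    - [0, 0, 15, 0, -0.18]
    - [0, 0, 15, 0, -0.18]
    - [0, 0, 0, 0, -0.18]
    - [-40, 0, -15, 0, -0.18]
    - [-100, 0, -15, 0, -0.18]
    - [-110, 0, -15, 0, -0.18]

```text
time: 15.58
tool_pos: [0.4731, 0.1156, 0.1253]
tool_rot: [0.508, 0.496, 0.504, -0.492]
contact_force: [0.1, 0.7, -1.4]
gripper_width: 0.589
```

```bash
python3 -c "
from h import *
chk(); 
for v in (grab('scene'),grab('wrist')): box(v,(.472,.02),rad=.085)
print(manip.state()['joint_pos'].round(2))
rows([(.402,.042,.13,1),(.402,.042,.0105,1)],-.18)
"
```

```text
15.575 [0.4731 0.1156 0.1253] [ 0.1  0.7 -1.4] lane [-478.8 -144.9]
box [476.7  22.6] [ 93.4 113.3] 1.1 lane [-386.7 -132. ]
box [471.1  38.1] [87.7 78.6] 1.2 lane [-401.5 -139.1]
[ 0.09 -0.2   2.04 -0.    1.3   0.06]
[-8,-71,71,-1.57,-0.18],
[111,-71,71,-1.57,-0.18],
pos [0.4712 0.1151 0.1219] M [[0.003, 1.0, 0.023], [0.0, 0.023, -1.0], [-1.0, 0.003, -0.0]] head -88.7 t 15.68
```

play_rows:
  plan:
    - [-8, -10, 10, 0.18, -0.18]
    - [-8, -20, 20, 0.36, -0.18]
    - [-8, -30, 30, 0.54, -0.18]
    - [-8, -40, 40, 0.72, -0.18]
    - [-8, -55, 50, 0.9, -0.18]
    - [-8, -71, 60, 1.08, -0.18]
    - [-8, -71, 71, 1.26, -0.18]
    - [-8, -71, 71, 1.44, -0.18]

```text
time: 16.68
tool_pos: [0.3991, 0.0415, 0.1257]
tool_rot: [-0.051, -0.704, -0.052, 0.707]
contact_force: [0.1, -0.1, 0.6]
gripper_width: 0.592
```

```bash
python3 -c "
from h import *
chk(); 
box(grab('top'),(.472,.018),rad=.085)
rows([(.402,.042,.0105,1),(.409,.042,.0105,1)],-.18)
"
```

```text
16.675 [0.3991 0.0415 0.1257] [ 0.1 -0.1  0.6] lane [-397.7 -211.1]
box [474.5  17.1] [ 77.7 107.5] 1.0 lane [-381.  -133.6]
[115,0,-3,0.13,-0.18],
[115,1,-10,0.13,-0.18],
pos [0.3992 0.0417 0.1257] M [[-0.005, 0.142, -0.99], [0.0, -0.99, -0.142], [-1.0, -0.001, 0.004]] head -171.8 t 16.73
```

play_rows:
  plan:
    - [30, 0, -3, 0.13, -0.18]
    - [80, 0, -3, 0.13, -0.18]
    - [108, 0, -3, 0.13, -0.18]
    - [115, 0, -3, 0.13, -0.18]
    - [115, 0, -3, 0.13, -0.18]

```text
time: 17.35
tool_pos: [0.4032, 0.0424, 0.0128]
tool_rot: [-0.009, -0.706, -0.009, 0.708]
contact_force: [-0.6, 0.2, -0.2]
gripper_width: 0.59
```

```bash
python3 -c "
from h import *
chk(); 
rows([(.416,.042,.0105,1),(.543,.044,.0105,1)],-.18)
print(unlane([-.36,0]))
"
```

```text
17.35 [0.4032 0.0424 0.0128] [-0.6  0.2 -0.2] lane [-398.9 -207.1]
[2,1,-13,0.01,-0.18],
[2,2,-140,0.01,-0.18],
pos [0.4032 0.0424 0.0128] M [[-0.002, 0.024, -1.0], [0.0, -1.0, -0.024], [-1.0, -0.0, 0.002]] head -178.6 t 17.35
[ 0.60531431 -0.01725411]
```

play_rows:
  plan:
    - [0, 0, -8, 0.01, -0.18]
    - [0, 0, -18, 0.01, -0.18]
    - [0, 0, -32, 0.01, -0.18]
    - [0, 0, -48, 0.01, -0.18]
    - [0, 0, -62, 0.01, -0.18]
    - [0, 0, -68, 0.01, -0.18]

```text
time: 18.1
tool_pos: [0.4728, 0.0437, 0.0138]
tool_rot: [0.005, 0.707, 0.005, -0.707]
contact_force: [-4.5, 0.1, 1.5]
gripper_width: 0.589
```

```bash
python3 -c "
from h import *
chk(); f=grab('top'); a=f['img'][90:300,130:420,::-1]; cv2.imwrite('pics/t8c.png',cv2.resize(a,None,fx=2.5,fy=2.5))
for v in (f,grab('scene')): box(v,(.525,.018),rad=.085)
"
```

```text
18.1 [0.4728 0.0437 0.0138] [-4.5  0.1  1.5] lane [-407.3 -138. ]
box [545.3  20. ] [ 51.6 105.4] 0.8 lane [-391.   -63.4]
box [520.9  22.9] [119.2 112.2] 1.5 lane [-391.5  -88.1]
```

View pics/t8c.png

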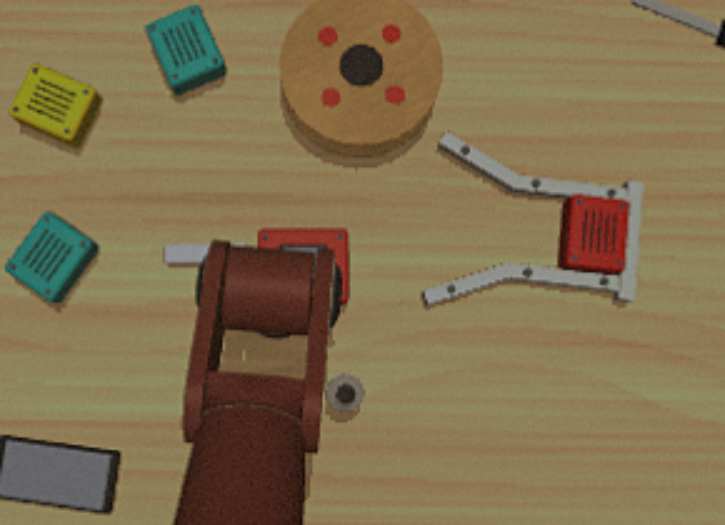

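The long section is still straight and passing the bank's end with a gap at about (258,250). Continuing sideways.

play_rows:
  plan:
    - [0, 0, -16, 0, -0.18]
    - [0, 0, -34, 0, -0.18]
    - [0, 0, -52, 0, -0.18]
    - [0, 0, -64, 0, -0.18]
    - [0, 0, -68, 0, -0.18]
    - [0, 0, -50, 0, -0.18]
    - [-50, 0, -48, 0, -0.18]
    - [-110, 0, -48, 0, -0.18]

```text
time: 19.2
tool_pos: [0.5182, 0.0444, 0.1231]
tool_rot: [-0.005, -0.706, -0.005, 0.708]
contact_force: [1.2, -0.1, -0.0]
gripper_width: 0.587
```

```bash
python3 -c "
from h import *
chk(); 
for v in (grab('top'),grab('scene'),grab('wrist')): box(v,(.595,.018),rad=.085)
"
```

```text
19.2 [0.5182 0.0444 0.1231] [ 1.2 -0.1 -0. ] lane [-412.6  -92.9]
box [627.2 -27. ] [18.6  9.1] 0.8 lane [-352.5   22.7]
box [600.4  25.5] [ 92.1 114.3] 1.1 lane [-402.1   -9.2]
box [595.8  21.6] [ 87.7 107.2] 1.3 lane [-397.7  -13.4]
```

```bash
python3 -c "
from h import *
rows([(.601,.103,.123,-88.9),(.601,.103,.0105,-88.9)],.25)
"
```

```text
[6,-58,-79,1.56,0.25],
[119,-58,-77,1.56,0.25],
pos [0.5231 0.0442 0.1286] M [[0.011, 0.013, -1.0], [-0.001, -1.0, -0.013], [-1.0, 0.001, -0.011]] head -179.2 t 19.35
```

play_rows:
  plan:
    - [0, -10, -15, -0.18, 0.25]
    - [0, -20, -30, -0.36, 0.25]
    - [0, -30, -45, -0.54, 0.25]
    - [0, -40, -60, -0.72, 0.25]
    - [0, -50, -70, -0.9, 0.25]
    - [0, -59, -79, -1.08, 0.25]
    - [0, -59, -79, -1.26, 0.25]
    - [0, -59, -79, -1.44, 0.25]

```text
time: 20.35
tool_pos: [0.5971, 0.1045, 0.1215]
tool_rot: [-0.471, -0.527, -0.472, 0.528]
contact_force: [-0.1, -0.1, -0.3]
gripper_width: 0.376
```

```bash
python3 -c "
from h import *
chk(); f=grab('wrist','w9.png'); box(f,(.595,.018),rad=.085); box(grab('scene'),(.595,.018),rad=.085)
rows([(.601,.103,.0105,-88.9)],.25); print(manip.state()['gripper_width'],manip.state()['joint_pos'])
"
```

```text
20.35 [0.5971 0.1045 0.1215] [-0.1 -0.1 -0.3] lane [-480.3  -20.4]
box [588.3  35. ] [70.9 88.5] 2.3 lane [-410.3  -22.2]
box [600.2  24.9] [ 91.3 113. ] 1.1 lane [-401.4   -9.3]
[111,4,1,-0.14,0.25],
pos [0.5971 0.1044 0.1217] M [[-0.002, 0.993, -0.118], [-0.0, -0.118, -0.993], [-1.0, -0.002, 0.0]] head -96.8 t 20.45
0.3769976776439774 [ 5.03702949e-02  1.00345351e-01  1.75138968e+00 -1.40456919e-05
  1.29180410e+00  1.68298347e-01]
```

View pics/w9.png

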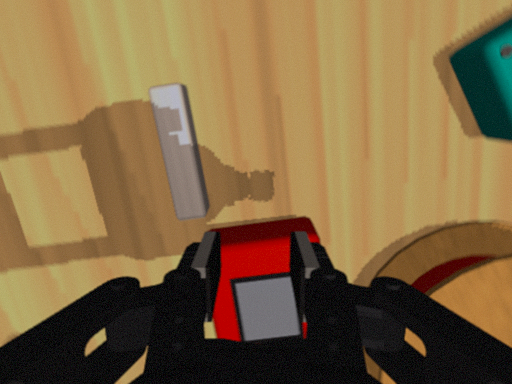

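The bank (180,150) lies just left of and behind the box's tail (row 220), and the narrowed fingers will clear it by about 15 mm. Descending.

play_rows:
  plan:
    - [20, 4, 1, -0.14, 0.25]
    - [70, 4, 1, -0.14, 0.25]
    - [102, 4, 1, -0.14, 0.25]
    - [111, 4, 1, -0.14, 0.25]
    - [111, 4, 1, -0.14, 0.25]

```text
time: 21.08
tool_pos: [0.6015, 0.1029, 0.012]
tool_rot: [0.505, 0.495, 0.505, -0.495]
contact_force: [-0.5, 0.1, -0.3]
gripper_width: 0.374
```

```bash
python3 -c "
from h import *
chk(); 
L=np.rad2deg(LA)
w=track((.596,.019),-88.9,L,.0,.12,.02,.0656,after=.03); w=[(a+.004,b,c,d) for a,b,c,d in w]; rows(w,.25)
"
```

```text
21.075 [0.6015 0.1029 0.012 ] [-0.5  0.1 -0.3] lane [-479.2  -15.9]
end box [ 0.588  -0.1307] lane [-245.4   -5.7]
[2,-2,37,0.02,0.25],
[2,-1,56,0.04,0.25],
[2,-1,75,0.06,0.25],
[2,-1,93,0.08,0.25],
[2,-2,112,0.10,0.25],
[2,-2,131,0.11,0.25],
[2,-4,150,0.12,0.25],
[2,-6,168,0.12,0.25],
pos [0.6015 0.1029 0.012 ] M [[-0.001, 1.0, 0.021], [-0.0, 0.021, -1.0], [-1.0, -0.001, 0.0]] head -88.8 t 21.07
```

play_rows:
  plan:
    - [0, 0, 18, 0.0, 0.25]
    - [0, 0, 37, 0.02, 0.25]
    - [0, 0, 56, 0.03, 0.25]
    - [0, 1, 76, 0.05, 0.25]
    - [0, 1, 96, 0.07, 0.25]
    - [0, 1, 116, 0.09, 0.25]
    - [0, 1, 134, 0.1, 0.25]
    - [0, 0, 142, 0.11, 0.25]

```text
time: 22.08
tool_pos: [0.605, -0.0404, 0.0122]
tool_rot: [0.477, 0.522, 0.477, -0.522]
contact_force: [0.9, 3.1, 2.2]
gripper_width: 0.376
```

```bash
python3 -c "
from h import *
chk(); f=grab('top'); a=f['img'][90:260,150:420,::-1]; cv2.imwrite('pics/t10c.png',cv2.resize(a,None,fx=2.8,fy=2.8))
box(grab('scene'),(.596,-.105),rad=.085)
rows([(*unlane([x,0]),.0105,np.rad2deg(LA)) for x in (-.3,-.25,-.2)],.25)
"
```

```text
22.075 [ 0.605  -0.0404  0.0122] [0.9 3.1 2.2] lane [-336.9    2. ]
box [ 614.6 -145.9] [39.3 38.8] 57.7 lane [-233.    22.2]
[1,-2,37,0.01,0.25],
[2,-3,87,0.01,0.25],
[2,-3,137,0.01,0.25],
pos [ 0.6046 -0.0404  0.0119] M [[-0.001, 0.996, -0.089], [-0.001, -0.089, -0.996], [-1.0, -0.001, 0.001]] head -95.1 t 22.18
```

View pics/t10c.png

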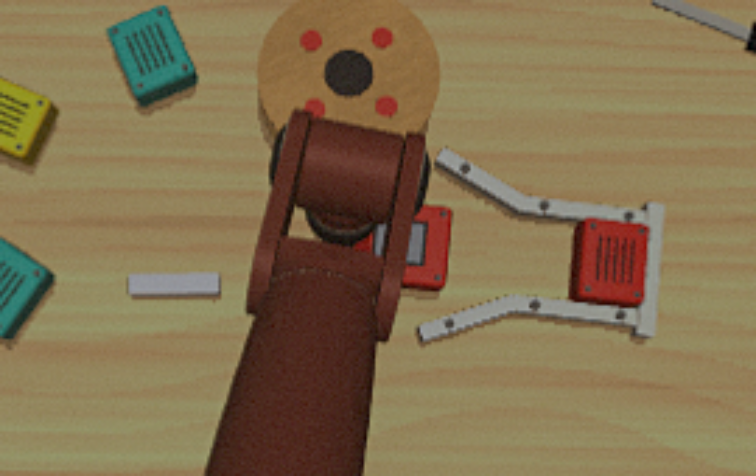

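The long section is entering the mouth straight (front edge x≈450, between the flares). Pushing on down the lane.

play_rows:
  plan:
    - [0, 0, 16, 0.01, 0.25]
    - [0, -1, 34, 0.01, 0.25]
    - [0, -2, 52, 0.01, 0.25]
    - [0, -2, 70, 0.01, 0.25]
    - [0, -2, 86, 0.01, 0.25]
    - [0, -2, 100, 0.01, 0.25]
    - [0, -2, 110, 0.01, 0.25]
    - [0, -2, 116, 0.01, 0.25]

```text
time: 23.18
tool_pos: [0.593, -0.155, 0.0126]
tool_rot: [0.475, 0.524, 0.475, -0.524]
contact_force: [1.8, 3.0, 1.2]
gripper_width: 0.377
```

```bash
python3 -c "
from h import *
chk(); f=grab('top'); 
C=cloud(f); l=lane(C)*1000; m=(C[:,:,2]>.04)&(C[:,:,2]<.053)&(l[:,:,0]>-190)&(l[:,:,0]<20)&(abs(l[:,:,1])<60)
for a in range(-190,20,10):
  k=m&(l[:,:,0]>=a)&(l[:,:,0]<a+10); print(a,k.sum(),l[k][:,1].min().round() if k.any() else '',l[k][:,1].max().round() if k.any() else '')
"
```

```text
23.175 [ 0.593  -0.155   0.0126] [1.8 3.  1.2] lane [-221.7    1.7]
-190 6 -18.0 -12.0
-180 23 -20.0 1.0
-170 29 -23.0 4.0
-160 16 -25.0 3.0
-150 0  
-140 0  
-130 0  
-120 33 -44.0 5.0
-110 66 -43.0 25.0
-100 13 -42.0 -2.0
-90 0  
-80 28 -39.0 39.0
-70 100 -41.0 47.0
-60 94 -43.0 44.0
-50 96 -42.0 45.0
-40 93 -43.0 47.0
-30 93 -42.0 45.0
-20 95 -42.0 46.0
-10 87 -43.0 47.0
0 5 -30.0 17.0
10 0
```

play_rows:
  plan:
    - [0, 0, 8, 0, 0.25]
    - [0, 0, 16, 0, 0.25]
    - [0, 0, 22, 0, 0.25]
    - [0, 0, 25, 0, 0.25]
    - [0, 0, 27, 0, 0.25]
    - [0, 0, 28, 0, 0.25]

```text
time: 23.98
tool_pos: [0.591, -0.1808, 0.0126]
tool_rot: [0.475, 0.525, 0.475, -0.523]
contact_force: [5.5, 10.6, 1.0]
gripper_width: 0.376
```

```bash
python3 -c "
from h import *
chk()"
```

```text
23.975 [ 0.591  -0.1808  0.0126] [ 5.5 10.6  1. ] lane [-195.9    2.3]
```

Force is rising at the expected position (−195.9 against −194.6). Pressing a little more.

play_rows:
  plan:
    - [0, 0, 2, 0, 0.25]
    - [0, 0, 4, 0, 0.25]
    - [0, 0, 4, 0, 0.25]

```text
time: 24.35
tool_pos: [0.5912, -0.181, 0.0126]
tool_rot: [0.473, 0.527, 0.477, -0.521]
contact_force: [7.5, 19.9, 3.7]
gripper_width: 0.376
```

```bash
python3 -c "
from h import *
chk()"
```

```text
24.35 [ 0.5912 -0.181   0.0126] [ 7.5 19.9  3.7] lane [-195.7    2.5]
```

play_rows:
  plan:
    - [0, 0, -8, 0, 0.25]
    - [0, 0, -30, 0, 0.25]
    - [-50, 0, -45, 0, 0.25]
    - [-110, 0, -60, 0, 0.25]
    - [-150, 0, -120, 0, 0.25]
    - [-150, 0, -180, 0, 0.25]
    - [-150, 0, -230, 0, 0.25]
    - [-150, 0, -230, 0, 0.25]

```text
time: 25.35
tool_pos: [0.6116, 0.0463, 0.1622]
tool_rot: [-0.476, -0.522, -0.476, 0.523]
contact_force: [0.4, -0.7, -0.7]
gripper_width: 0.378
```

```bash
python3 -c "
from h import *
chk(); f=grab('top'); a=f['img'][90:260,150:420,::-1]; cv2.imwrite('pics/t11c.png',cv2.resize(a,None,fx=2.8,fy=2.8))
C=cloud(f); l=lane(C)*1000; m=(C[:,:,2]>.038)&(C[:,:,2]<.055)&(l[:,:,0]>-200)&(l[:,:,0]<20)&(abs(l[:,:,1])<60)
m=m.astype(np.uint8)
for c in cv2.findContours(m,cv2.RETR_EXTERNAL,cv2.CHAIN_APPROX_NONE)[0]:
  if len(c)>20: print(cv2.minAreaRect((lane(plane(f,c.reshape(-1,2),.046))*1000).astype(np.float32)))
box(f,unlane([-.037,0]),rad=.055); box(f,unlane([-.129,0]),rad=.07)
f0=np.load('top0.npy',allow_pickle=True).item(); C0=cloud(f0)
for n,p,r,lo,hi in (('bank',(.543,.138),.07,.015,.033),('spool',(.771,-.048),.12,.05,.075),('bottle',(.377,-.032),.04,.06,.13),('phone',(.27,.313),.1,.006,.02)):
  print(n,*[np.median(c[(np.hypot(c[:,:,0]-p[0],c[:,:,1]-p[1])<r)&(c[:,:,2]>lo)&(c[:,:,2]<hi)],0).round(4) for c in (C0,C)])
"
```

```text
25.35 [0.6116 0.0463 0.1622] [ 0.4 -0.7 -0.7] lane [-4.239e+02 -2.000e-01]
((-92.96558380126953, -0.9721603393554688), (184.83877563476562, 90.55589294433594), 0.9002723097801208)
box [ 573.2 -329.2] [91.3 90.2] 85.4 lane [-46.4  -0.4]
box [ 580.2 -253. ] [124.9  89.5] 85.8 lane [-122.9   -1.2]
bank [0.5431 0.1386 0.0233] [nan nan nan]
spool [ 0.7693 -0.0473  0.0622] [ 0.7851 -0.0657  0.0622]
bottle [ 0.3757 -0.0318  0.0812] [ 0.3757 -0.0319  0.0808]
phone [0.2703 0.3122 0.012 ] [0.2701 0.3125 0.012 ]
  return _methods._mean(a, axis=axis, dtype=dtype,
  ret = um.true_divide(
```

View pics/t11c.png

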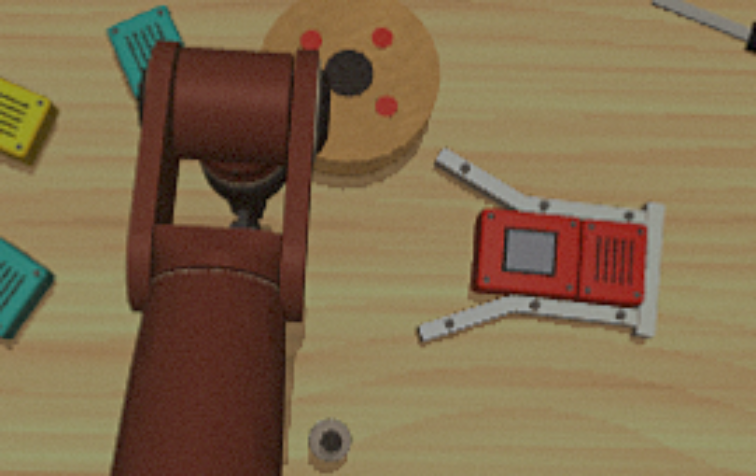

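Both sections lie end to end: joined outline 184.8 × 90.6 mm (184 nominal), centred at (−93, −1) mm in the jig frame and 0.9° off the lane. The spool's hub is unmoved at (348,73). Handing in.

```bash
python3 -c "
from h import *
print(manip.job_done()); chk()"
```

```text
the job is handed in; nothing more can be done
None
the job is handed in; nothing more can be done
```

Both red sections are in the jig: I pushed the short one home against the end stop, then the long one up against it, and handed the job in. The last robot time I read was 25.4 s, against the 61 s limit. I slid both flat with the two fingertips. The long one went sideways, forward past the power bank, sideways to the lane and then in.

**Seating (last checks)**
- **Short section:** it measured 37.3 mm from the stop and 0.9 mm off centre after its own push.
- **Both together:** the joined outline measured 184.8 × 90.6 mm against 184 × 90 nominal. It was centred about 1 mm off the lane axis and about 0.016 rad from straight, so the gaps add up to about 1 mm.
- **End pushes:** each push stalled where expected, with the push force rising to about 15 N for the short section and 20 N for the long one.
- **Robot:** it was clear of everything at hand-in.

**Bystanders**
- **Glue bottle and phone:** unmoved in the last measurement.
- **Spool:** the last measured point was off by about 20 mm. The arm hid part of the spool in that view, and its hub sits at the same pixel as before, so I put the difference down to the arm.
- **Power bank:** hidden by the arm in the last view, so that check gave no reading. By eye it looked untouched in the previous top view, taken after the last push near it.

Two seating checks gave wrong numbers. The single-box colour fits in the final view ran the two touching sections together, so I used the joined outline instead. The scene camera also read about 5 mm off the top camera throughout.

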